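# Close a panel holder's retaining clip with a slotted driver

### The job

Take the slotted driver out of the tool block, set it into the recessed screw of the panel holder and, pressing only lightly, rotate it until its blade drops fully into the hidden slot, then turn it clockwise until the steel clip has swung over the panel and points straight along the holder. Do not force the screw or push the clip with the gripper, and leave the panel and the other things where they are. Finally put the driver back upright in its hole in the block and let go.

Things in the scene. Friction and masses are not known exactly. Their poses are not given: they have to be found in the camera images.
- driver: slotted driver, 135 mm long, standing blade down in the tool block. Origin: middle of the blade's lower edge, z up the shank. Blade 16 mm wide along y, 2.2 mm thick along x, sticking 5.8 mm out of a round 18.8 mm sleeve (lower rim bevelled to 15 mm; z 5.8 to 28 mm), then a 10 mm shank and a 36 mm flange (underside at z = 60 mm). About 0.18 kg
- grip (a point): middle of the driver's wooden handle, 100 mm above the blade's edge, axes as the driver's. The handle (z 65 to 131 mm) has flat faces, 22 mm apart along x, and is 32 mm wide along y: grip it across the flats, so that the gripper closes along the driver's x and the blade lies across the closing line
- tool_block: fixed wooden block 110 (x) x 64 (y) x 66 mm high, origin centre of its underside
- socket (a point): centre of the mouth of the driver's hole (the larger of two, 25 mm diameter, right through) in the block's top, 66 mm above the table. The driver's flange rests on the top, its blade edge then 6 mm above the table; any yaw will do
- holder: fixed wooden panel holder, board 140 (x) x 270 (y) x 15 mm, origin centre of its underside; the panel lies between low fences at its +y end, a post carries the clip and screw at x = 0, y = -90 mm
- bore (a point): on the screw's upright axis, at the rim of its round recess, 66.5 mm above the table; axes as the holder's. The recess is a funnel 28 mm wide at the rim, narrowing within 5 mm to a straight bore of 20.4 mm that guides the driver's sleeve; the face with the slot is 17 mm below the rim
- slot_face (a point): on the same axis, height of the face with the slot, 49.5 mm above the table; the blade's edge rests here when it is not in line with the slot. The slot's direction is not measured: at the start it lies within 0.75 rad either way of the holder's y axis. Light rubbing of the blade on the face does not turn the screw
- slot_floor (a point): on the same axis, floor of the slot, 44.5 mm above the table; the slot is 5.2 mm wide, 5 mm deep and crosses the whole bore. With the blade home the driver's tip is at this height. The blade has about 0.19 rad of play either way in the slot
- clip (a joint): angle of the steel clip (arm 82 mm long, 18 mm wide, 4 mm thick), which turns together with the slotted screw; grows clockwise seen from above. 0 to 0.1 at the start (swung aside); at 0.95 it points straight along the holder's +y, over the panel; it could go on to 1.5. Stiff: takes about 0.08 N m to turn and stays where it is left
- clip_tip (a point): upper side of the clip's free end, 73 mm from the screw's axis, 41 mm above the table
- work_panel: black lacquered panel 100 x 150 x 20 mm lying in the holder, loose, origin centre of its underside, top 35 mm above the table
- ink_pot: small pot 36 mm across, 34 mm high, bystander near the block
- shell_a: half eggshell, 48 mm across, 32 mm high, bystander on the robot's side of the holder
- shell_b: half eggshell, 48 mm across, 32 mm high, bystander beyond the block
Mind the look-alikes: they are no part of the job. Leave any blue or green look-alike of the driver alone.

How it is judged:
By the outcome, as a careful person would: the job done as asked, in the order asked, and still so for the second after the job is handed in, with the robot touching nothing.
It also fails if it takes over 70 s, if anything falls off the work surface, if the arm or the gripper's body presses on something with over 40 N, if the wrist force passes 120 N, or if a joint passes its speed limit or range.

### The arm

A 7-joint arm with a two-finger parallel gripper is mounted at the origin on the work surface; the furniture and walls round the work are solid. World frame = base frame: x ahead of the robot, y to its left, z up, the work surface at z = 0. Lengths are in mm, angles in rad, forces in N, time in s.
With the tool pointing down it reaches from about 425 to 875 mm from the base axis. Payload 4.7 kg.
Tool frame: the origin (TCP) lies on the centre line of the jaws, within the pads' length; the fingertips stand 11 mm ahead of it and the grasp point (between the pads) lies 8 mm behind it; z points along the fingers, y is the direction in which the jaws open and shut (so a half turn about z gives the same grasp; the last joint's range is limited). The gripper opens to 85 mm and grips with 20 to 120 N. Pads are 22 mm wide; open, the fingers measure 114 mm over their backs; the gripper's body (76 mm by 85 mm) begins 54 mm behind the grasp point. The pads swing forward as they close: fully open they stand 13 mm farther back than shut.
Start: joints at [1.14, 0.321, -0.07, 1.45, 0.023, 1.371, -0.057], TCP at [279.664, -586.781, 242.349] pointing down, gripper open.
Joint ranges: [-2.86, 2.86], [-0.3, 2.09], [-1.38, 1.24], [0.06, 2.45], [-1.56, 4.7], [0.09, 2.05], [-2.69, 2.69]. Speed limits (rad/s): [2.57, 2.57, 3.14, 3.14, 3.14, 3.14, 3.14].

### API

Orientations are given as a unit quaternion [w, x, y, z].
In Python, from cell import env, viewer gives the robot as it stands.
- The arm moves only by the tool step_arm, never from a script. Its argument "targets" is a list of rows, each a list of 7 numbers: the closure, from 0 (fully open) to 1 (shut), then the shift along the tool's x, y, z scaled (see below), then the turn, a rotation vector about the tool's x, y, z scaled (see below). A call has 1 to 12 rows; each row is the pose to reach, as a shift and turn from the pose commanded when the call began, along the tool's axes at that moment; what a row does not reach only later rows make up. The controller multiplies each number of a shift by 0.08 m and each number of a turn by 45 degrees. A row lasts 1/8 s, in which the tool goes at most 62.5 mm and 10.7 degrees, less where a joint would pass 70% of its speed; a pose out of reach is approached as far as the arm can. A call with a number of a shift or a turn outside -1 to 1 is refused whole. A call with a gripper value outside its range is refused whole. The fingers move at their own pace and stop on an object; "newtons" is the grip in N (left out, the last holds). Time passes only in rows, so rows that repeat a pose let the fingers close. It gives the time, the measured TCP pose, the force and the opening at its end, in the units of the state.
- env.get_state(): the state, without advancing time (a new reading comes with each control period).
- viewer.get_image(name): name is "scene" or "top"; returns the picture (384x512x3 uint8, red, green, blue); there is no depth.
- viewer.camera_info(name): a dict with "fov_y" (degrees; the focal length in pixels is half the picture's height over the tangent of half this angle, whatever the lens; pixels are square), "cx", "cy" (the principal point, pixels), "camera_from_world" (4x4, takes a point from world to camera coordinates). Camera axes: x right, y down, z forward; pixel columns grow to the right and rows downward; lengths in mm; the calibration is good to about 2 mm. A picture is of the moment at which its call begins. camera_info takes no time and is no camera call.
- env.close_job(): hands the job in, once; it reports no verdict.
The state is a dict: "time": time; "joint_pos": joint angles; "dq": joint speeds; "effort": joint torques, N m; "tcp_pos": TCP position; "orientation": TCP orientation; "wrist_force": force on the tool from outside, world axes, zero at the start; "torque": the same for the moment, N m; "finger_gap": finger opening in mm.
Only numpy, scipy, OpenCV 4.12 (cv2) and the standard library are available. Lean on these libraries where they do the work, as an engineer would, in place of code of your own. Each camera call takes 0.05 s, during which the arm holds its last target. There are 200 camera calls.

## Working session

There is one attempt and no reset: what is moved stays moved. The work goes in short steps, Python scripts to look and compute and a tool call to move; the robot and the scene stay as the last step left them, time stands still between calls to the robot, and variables do not carry over. Pictures are saved under pics/ and viewed, about 8 in all and at most 12, crops included, and the job is handed in when it is done.

Besides the shell and the picture viewer there is one more tool, called as name(argument=value, ...), one argument or row to a line, values as JSON. step_arm: Moves the arm, as the interface text tells. Its arguments: {"type":"object","properties":{"targets":{"type":"array"},"newtons":{"type":"number"}},"required":["targets"]}

```bash
mkdir -p pics; ls; python3 - <<'E'
from cell import env, viewer
import cv2, numpy as np
for n in("scene","top"):
    i=viewer.get_image(n); cv2.imwrite(f"pics/{n}0.png",cv2.resize(i[...,::-1],(800,600),interpolation=cv2.INTER_CUBIC)); np.save(f"pics/{n}0.npy",i)
    print(n,viewer.camera_info(n))
print(env.get_state())
E
```

```text
pics
scene {'fov_y': 42.79119907234139, 'cx': 265.62349891157066, 'cy': 191.79506871852792, 'camera_from_world': array([[-5.01574410e-01, -8.64953421e-01, -1.66940225e-02,
         3.48054195e+02],
       [-4.37284580e-01,  2.70131073e-01, -8.57794497e-01,
         2.68316467e+02],
       [ 7.46461859e-01, -4.22947730e-01, -5.13721628e-01,
         8.13156381e+02],
       [ 0.00000000e+00,  0.00000000e+00,  0.00000000e+00,
         1.00000000e+00]])}
top {'fov_y': 50.61818814746352, 'cx': 251.7293380727702, 'cy': 188.902969222331, 'camera_from_world': array([[ 2.12879338e-02, -9.99759568e-01,  5.25645792e-03,
         8.01405362e+01],
       [-9.94678473e-01, -2.17092715e-02, -1.00714663e-01,
         5.05357180e+02],
       [ 1.00804562e-01, -3.08447845e-03, -9.94901466e-01,
         9.52577930e+02],
       [ 0.00000000e+00,  0.00000000e+00,  0.00000000e+00,
         1.00000000e+00]])}
{'time': 0.1, 'joint_pos': array([ 1.14009622,  0.32175208, -0.07004567,  1.45153218,  0.02257134,
        1.37078539, -0.05689737]), 'dq': array([-0.00026158, -0.00218567, -0.00076163, -0.00136469,  0.00021573,
       -0.00081161, -0.00058513]), 'effort': array([-4.84327593e-04, -4.94878006e+01, -3.84189002e-01, -3.15209806e+01,
        1.31062276e-02,  7.44851801e-03,  1.87418976e-06]), 'tcp_pos': array([ 279.43292414, -586.37458972,  241.34090389]), 'orientation': array([-8.15587038e-04,  9.75371934e-01,  2.20564900e-01, -2.23232219e-04]), 'wrist_force': array([0.32039262, 0.48712985, 0.52969719]), 'torque': array([ 0.02566027, -0.02734283, -0.03194726]), 'finger_gap': 85.62627852325828}
```

View pics/scene0.png

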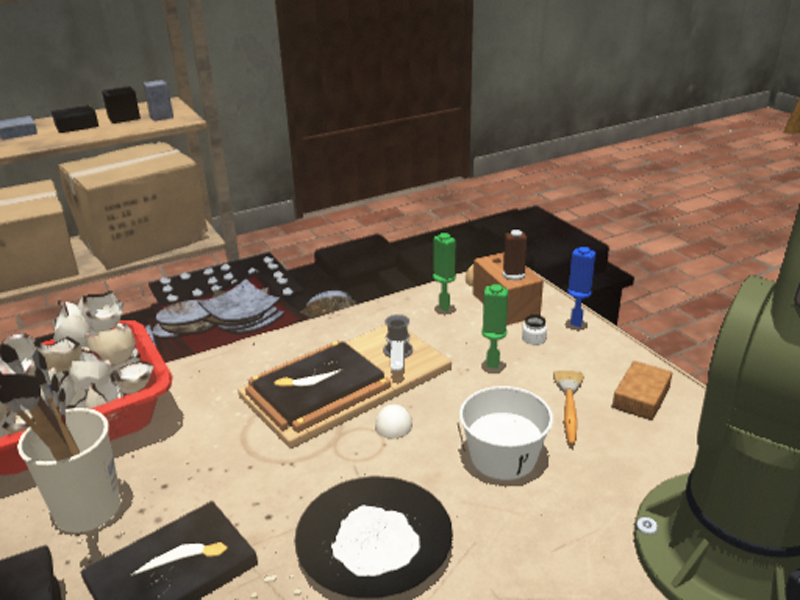

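View pics/top0.png

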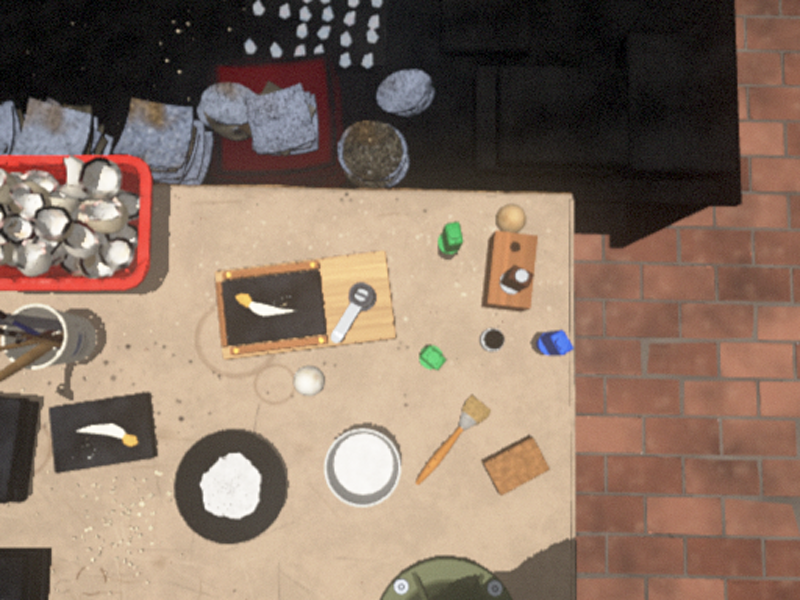

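Scene (800x600 view): candidates for the driver are brown-handled in block (515,255), green (445,270), green (494,325), blue (580,285). The brown one standing in the block is the target. In the top view it is at (517,280), the bore at (361,296), and the clip tip near (337,338).

```bash
cat > h.py <<'E'
import numpy as np, cv2
from cell import env, viewer
def cam(n):
    c=viewer.camera_info(n); f=192/np.tan(np.radians(c["fov_y"]/2)); return c,f
def proj(n,P):
    c,f=cam(n); M=c["camera_from_world"]; p=M[:3,:3]@np.asarray(P,float)+M[:3,3]
    return np.array([f*p[0]/p[2]+c["cx"],f*p[1]/p[2]+c["cy"]])
def unproj(n,uv,z):
    c,f=cam(n); M=c["camera_from_world"]; R=M[:3,:3]
    d=R.T@np.array([(uv[0]-c["cx"])/f,(uv[1]-c["cy"])/f,1]); o=-R.T@M[:3,3]
    return o+d*(z-o[2])/d[2]
def crop(im,x,y,w,h,s):
    t=cv2.resize(im[y:y+h,x:x+w,::-1],None,fx=s,fy=s,interpolation=cv2.INTER_CUBIC).copy()
    for k in range(0,w,10): cv2.putText(t,str(x+k),(k*s,9),0,.33,(0,0,255),1); cv2.line(t,(k*s,10),(k*s,14),(0,0,255),1)
    for k in range(0,h,10): cv2.putText(t,str(y+k),(0,k*s+4),0,.33,(0,0,255),1); cv2.line(t,(24,k*s),(30,k*s),(0,0,255),1)
    return t
E
python3 - <<'E'
from h import *
t=np.load("pics/top0.npy"); s=np.load("pics/scene0.npy")
a=np.hstack([crop(t,196,155,66,75,6),crop(t,300,130,66,75,6)])
b=np.hstack([crop(s,226,190,66,50,6),crop(s,296,142,66,50,6)])
cv2.imwrite("pics/c1.png",a);cv2.imwrite("pics/c2.png",np.hstack([crop(s,226,195,50,60,8),crop(s,300,140,50,75,8)[:480]]))
print(a.shape)
E
```

```text
(450, 792, 3)
```

View pics/c1.png

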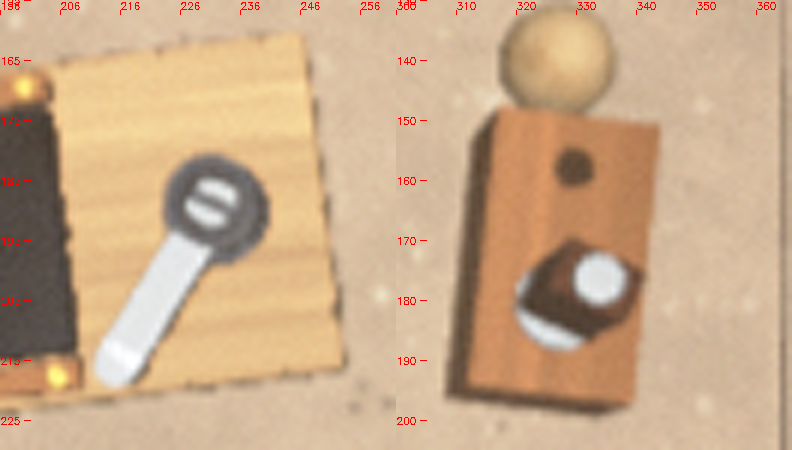

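View pics/c2.png

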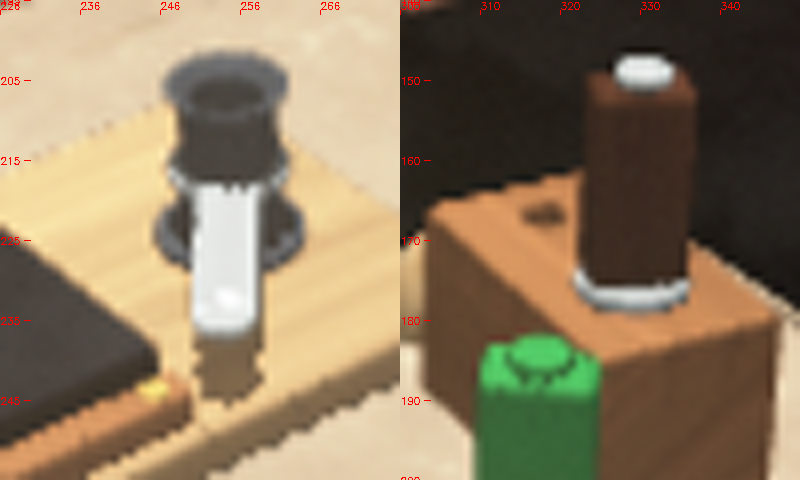

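```bash
python3 - <<'E'
from h import *
from scipy.optimize import least_squares
np.set_printoptions(precision=2,suppress=True)
def tri(ut,us):
    r=least_squares(lambda p:np.r_[proj("top",p)-ut,proj("scene",p)-us],[600,0,60]); return r.x, r.fun
T=lambda x,y,ox:np.array([ox+x/6,(130 if ox>=234 else 155)+y/6])
O=300-66
cap_t=T(600,278,O); cap_s=np.array([300+245/8,140+71/8])
print("cap z141 top",unproj("top",cap_t,141),"scene",unproj("scene",cap_s,141),"tri",tri(cap_t,cap_s))
rim_t=T(216,209,196); rim_s=np.array([226+226/8,195+83/8])
print("rim",unproj("top",rim_t,66.5),unproj("scene",rim_s,66.5),tri(rim_t,rim_s))
B=[unproj("top",T(x,y,O),66)[:2] for x,y in [(497,105),(660,125),(633,405),(467,388)]]
B=np.array(B);print("block",B,B.mean(0),[np.linalg.norm(B[i]-B[i-1]) for i in range(4)])
H=np.array([unproj("top",p,15)[:2] for p in [T(302,33,196),T(345,367,196),(222*.64,357*.64),(217*.64,270*.64)]])
print("holder",H,H.mean(0),[np.linalg.norm(H[i]-H[i-1]) for i in range(4)])
d=H[2:].mean(0)-H[:2].mean(0); print("holder y dir ang",np.arctan2(d[1],d[0]))
tip=unproj("top",T(116,368,196),41); r=unproj("top",rim_t,66.5); print("tip",tip, np.arctan2(*(tip-r)[[1,0]]),np.linalg.norm((tip-r)[:2]))
a=unproj("top",T(189,200,196),50);b=unproj("top",T(236,204+14,196),50); print("slot ang (rough)",np.arctan2(*(a-b)[[1,0]]))
# handle yaw
best=[]
masks={}
for n,(x,y,w,h) in {"top":(318,165,26,28),"scene":(318,146,24,32)}.items():
    im=np.load(f"pics/{n}0.npy").astype(int); g=im.sum(2); m=np.zeros((384,512),np.uint8)
    sel=(g<250)&(im[...,0]>im[...,2]+ (8 if n=="top" else 15)); m[y:y+h,x:x+w]=sel[y:y+h,x:x+w]; masks[n]=m; print(n,m.sum())
p=(unproj("top",cap_t,141)+unproj("scene",cap_s,141))/2
def iou(x,y,yaw,only=("top","scene")):
    s=0
    for n in only:
        pts=[]
        for z in (71,137):
            for sx in(-11,11):
                for sy in(-16,16):
                    c,q=np.cos(yaw),np.sin(yaw); pts.append(proj(n,[x+c*sx-q*sy,y+q*sx+c*sy,z]))
        m=np.zeros((384*4,512*4),np.uint8); cv2.fillConvexPoly(m,cv2.convexHull((np.array(pts)*4+2).astype(np.int32)),1)
        M=cv2.resize(masks[n],None,fx=4,fy=4,interpolation=cv2.INTER_NEAREST)
        s+=(m&M).sum()/(m|M).sum()
    return s
for n in ("top","scene"):
  q=unproj("top" if n=="top" else "scene",cap_t if n=="top" else cap_s,141)
  print(n,[(round(float(y),2),round(max(iou(q[0]+dx,q[1]+dy,y,(n,)) for dx in(-3,0,3) for dy in(-3,0,3)),3)) for y in np.arange(-1.5,1.6,.15)])
E
```

```text
cap z141 top [522.53 -83.34 141.  ] scene [520.3  -80.41 141.  ] tri (array([523.07, -83.33, 139.13]), array([-0.18, -0.13,  0.25, -0.01]))
rim [496.19 136.57  66.5 ] [500.49 140.22  66.5 ] (array([497.56, 138.88,  67.4 ]), array([-1.  , -0.65,  1.15,  0.09]))
block [[ 599.8   -58.7 ]
 [ 593.32 -122.15]
 [ 483.89 -111.59]
 [ 489.06  -47.73]] [541.52 -85.04] [np.float64(111.28909285577606), np.float64(63.78120765414392), np.float64(109.94473531239825), np.float64(64.07004695226973)]
holder [[574.23 105.7 ]
 [438.41  85.29]
 [403.08 352.79]
 [538.03 367.14]] [488.44 227.73] [np.float64(263.9361501942596), np.float64(137.33832439852625), np.float64(269.8228987250559), np.float64(135.71668618707824)]
holder y dir ang 1.7052155938642575
tip [435.21 175.28  41.  ] 2.5759471702349686 72.23040622165057
slot ang (rough) 1.225729015254081
top 82
scene 366
top [(-1.5, np.float64(0.3)), (-1.35, np.float64(0.305)), (-1.2, np.float64(0.312)), (-1.05, np.float64(0.319)), (-0.9, np.float64(0.321)), (-0.75, np.float64(0.313)), (-0.6, np.float64(0.306)), (-0.45, np.float64(0.307)), (-0.3, np.float64(0.305)), (-0.15, np.float64(0.308)), (-0.0, np.float64(0.311)), (0.15, np.float64(0.31)), (0.3, np.float64(0.292)), (0.45, np.float64(0.266)), (0.6, np.float64(0.244)), (0.75, np.float64(0.253)), (0.9, np.float64(0.269)), (1.05, np.float64(0.287)), (1.2, np.float64(0.299)), (1.35, np.float64(0.298)), (1.5, np.float64(0.297))]Traceback (most recent call last):
  File "<stdin>", line 40, in <module>
  File "<stdin>", line 40, in <genexpr>
  File "<stdin>", line 33, in iou
  File "h.py", line 6, in proj
    c,f=cam(n); M=c["camera_from_world"]; p=M[:3,:3]@np.asarray(P,float)+M[:3,3]
        ~~~^^^
  File "h.py", line 4, in cam
    c=viewer.camera_info(n); f=192/np.tan(np.radians(c["fov_y"]/2)); return c,f
ValueError: time passes only in moves, steps and waits
```

```bash
python3 - <<'E'
import pickle
from cell import viewer
try:
    pickle.dump({n:viewer.camera_info(n) for n in("scene","top")},open("cams.pkl","wb"))
except Exception as e: print(e)
E
python3 - <<'E'
s=open('h.py').read()
s=s.replace('def cam(n):\n    c=viewer.camera_info(n);','import pickle\nC=pickle.load(open("cams.pkl","rb"))\ndef cam(n):\n    c=C[n];')
open('h.py','w').write(s)
E
python3 - <<'E'
from h import *
np.set_printoptions(precision=2,suppress=True,linewidth=200)
im=np.load("pics/top0.npy").astype(int)
print(im.sum(2)[168:190,318:344])
print(im.sum(2)[180:200,222:242])
masks={}
m=np.zeros((384,512),np.uint8); m[165:190,318:343]=im.sum(2)[165:190,318:343]<270
cv2.circle(m,(334,176),4,1,-1); masks["top"]=m
i2=np.load("pics/scene0.npy").astype(int); m=np.zeros((384,512),np.uint8); m[146:178,318:342]=((i2.sum(2)<250)&(i2[...,0]>i2[...,2]+15))[146:178,318:342]; cv2.circle(m,(330,149),3,1,-1); masks["scene"]=m
Ms={n:cv2.resize(masks[n],None,fx=4,fy=4,interpolation=cv2.INTER_NEAREST) for n in masks}
print(masks["top"].sum(),masks["scene"].sum())
def iou(x,y,yaw,n):
    c,q=np.cos(yaw),np.sin(yaw)
    pts=[proj(n,[x+c*sx-q*sy,y+q*sx+c*sy,z]) for z in(71,137) for sx in(-11,11) for sy in(-16,16)]
    m=np.zeros((384*4,512*4),np.uint8); cv2.fillConvexPoly(m,cv2.convexHull((np.array(pts)*4+2).astype(np.int32)),1)
    return (m&Ms[n]).sum()/(m|Ms[n]).sum()
for n,q in(("top",(523.2,-82.5)),("scene",(521,-81))):
  print(n,[(round(float(y),2),)+max((round(iou(q[0]+dx,q[1]+dy,y,n),3),dx,dy) for dx in(-4,-2,0,2,4) for dy in(-4,-2,0,2,4)) for y in np.arange(-1.5,1.6,.15)])
E
```

```text
[[455 456 442 439 460 466 465 440 420 424 416 413 419 435 439 434 430 412 409 403 394 400 396 412 513 565]
 [443 453 447 433 461 474 468 437 427 418 368 358 381 421 424 430 423 422 414 407 407 414 409 399 519 556]
 [441 442 435 449 450 475 455 432 428 372 301 278 294 351 394 410 417 420 399 406 412 405 396 410 527 564]
 [456 448 441 450 453 480 460 422 361 272 252 263 267 273 320 367 391 409 414 409 403 408 401 415 520 554]
 [447 446 445 445 476 466 408 332 266 229 250 256 266 371 435 526 512 505 433 384 408 411 393 409 531 553]
 [454 446 436 457 457 408 301 217 211 233 266 286 345 553 613 656 634 619 526 382 341 397 405 427 531 554]
 [456 441 439 450 418 311 228 214 231 253 257 303 525 667 672 676 674 667 633 466 306 313 342 431 546 556]
 [449 441 446 470 365 249 199 209 241 257 267 345 634 682 675 668 667 674 674 599 390 261 274 387 537 567]
 [446 437 454 491 331 227 198 211 262 274 282 362 645 683 678 673 671 665 673 607 393 256 253 387 526 568]
 [454 451 526 450 289 198 193 230 265 276 267 350 627 688 682 678 673 675 672 571 369 270 299 457 547 571]
 [444 432 513 368 229 204 202 
[... 3635 characters left out ...]
1.5, np.float64(0.818), 4, -2), (-1.35, np.float64(0.801), 4, -2), (-1.2, np.float64(0.805), 4, -2), (-1.05, np.float64(0.817), 4, -2), (-0.9, np.float64(0.839), 4, -2), (-0.75, np.float64(0.862), 4, -2), (-0.6, np.float64(0.869), 4, 0), (-0.45, np.float64(0.845), 4, 0), (-0.3, np.float64(0.823), 4, -2), (-0.15, np.float64(0.81), 4, 0), (-0.0, np.float64(0.814), 4, -2), (0.15, np.float64(0.822), 4, -2), (0.3, np.float64(0.847), 4, -2), (0.45, np.float64(0.862), 4, 0), (0.6, np.float64(0.828), 4, -2), (0.75, np.float64(0.739), 2, 0), (0.9, np.float64(0.632), 4, 2), (1.05, np.float64(0.719), 4, 0), (1.2, np.float64(0.815), 4, 0), (1.35, np.float64(0.864), 4, 0), (1.5, np.float64(0.842), 4, 0)]
```

step_arm(
  targets=[
    [0,0.455,-0.365,0,0,0,0],
    [0,0.91,-0.73,0,0,0,0],
    [0,0.91,-0.73,0,0,0,0],
  ],
  newtons=40,
)

```text
time: 0.48
tcp_pos: [323.6, -498.8, 242.3]
orientation: [-0.001, 0.975, 0.224, 0.001]
wrist_force: [-0.7, -0.6, -0.1]
finger_gap: 85.0
```

step_arm(
  targets=[
    [0,0.455,-0.365,0,0,0,0],
    [0,0.91,-0.73,0,0,0,0],
  ],
)

```text
time: 0.72
tcp_pos: [360.3, -418.7, 241.9]
orientation: [-0.0, 0.976, 0.219, -0.0]
wrist_force: [0.4, -0.6, 0.6]
finger_gap: 85.3
```

step_arm(
  targets=[
    [0,0.455,-0.365,0,0,0,0],
    [0,0.91,-0.73,0,0,0,0],
  ],
)

```text
time: 0.98
tcp_pos: [401.4, -334.2, 242.1]
orientation: [0.0, 0.976, 0.22, -0.0]
wrist_force: [0.0, 0.9, 0.5]
finger_gap: 85.6
```

```bash
cat >> h.py <<'E'
from scipy.spatial.transform import Rotation as Rt
def pose():
    s=env.get_state(); q=s["orientation"]; return s,s["tcp_pos"],Rt.from_quat(np.r_[q[1:],q[0]])
def go(x,y,z,yaw=None):
    """numbers for a move; yaw = world angle of the tool's y axis (mod pi), tool straight down"""
    s,p,R=pose(); M=R.as_matrix(); cur=np.arctan2(M[1,1],M[0,1])
    if yaw is None: yaw=cur
    yaw=cur+(yaw-cur+np.pi/2)%np.pi-np.pi/2
    Y=np.array([np.cos(yaw),np.sin(yaw),0]); Z=np.array([0,0,-1.]); X=np.cross(Y,Z)
    G=Rt.from_matrix(np.c_[X,Y,Z]); r=(R.inv()*G).as_rotvec()
    print("t",round(float(s["time"]),2),"tcp",p.round(1),"yaw",round(float(cur),3),"tilt",np.degrees(np.arccos(-M[2,2])).round(2),"F",s["wrist_force"].round(1),"M",s["torque"].round(2),"gap",round(float(s["finger_gap"]),1))
    print("q",s["joint_pos"].round(2)," shift",(R.inv().apply(np.array([x,y,z])-p)/80).round(3),"turn",(r/np.radians(45)).round(3))
E
python3 - <<'E'
from h import *
go(523,-82.5,180,-0.56)
E
```

```text
t 0.97 tcp [ 401.4 -334.2  242.1] yaw -1.127 tilt 0.03 F [0.  0.9 0.5] M [ 0.03 -0.01 -0.01] gap 85.6
q [ 0.88  0.06 -0.25  1.76  0.02  1.32 -0.5 ]  shift [ 2.724 -2.19   0.774] turn [-0.     0.001 -0.722]
```

step_arm(
  targets=[
    [0,0.455,-0.365,0,0,0,0],
    [0,0.91,-0.73,0,0,0,0],
  ],
)

```text
time: 1.23
tcp_pos: [442.2, -250.3, 242.1]
orientation: [0.0, 0.976, 0.22, -0.0]
wrist_force: [1.0, 0.3, -0.2]
finger_gap: 85.5
```

step_arm(
  targets=[
    [0,0.455,-0.365,0,0,0,0],
    [0,0.91,-0.73,0,0,0,0],
  ],
)

```text
time: 1.48
tcp_pos: [482.9, -166.3, 242.2]
orientation: [0.0, 0.976, 0.22, -0.0]
wrist_force: [-0.9, -0.7, 0.6]
finger_gap: 85.6
```

step_arm(
  targets=[
    [0,0.22,-0.17,0,0,0,-0.2],
    [0,0.44,-0.35,0,0,0,-0.4],
    [0,0.66,-0.5,0,0,0,-0.6],
    [0,0.88,-0.7,0,0,0,-0.72],
    [0,0.88,-0.7,0,0,0,-0.72],
    [0,0.88,-0.7,0,0,0,-0.72],
  ],
)

```text
time: 2.22
tcp_pos: [521.7, -87.4, 242.0]
orientation: [0.0, 0.876, 0.483, -0.0]
wrist_force: [-0.1, 0.6, 0.4]
finger_gap: 84.9
```

```bash
python3 - <<'E'
from h import *
go(523.3,-82.5,98,-0.56)
E
```

```text
t 2.23 tcp [521.7 -87.4 242. ] yaw -0.564 tilt 0.06 F [-0.1  0.6  0.4] M [ 0.01  0.01 -0.02] gap 84.9
q [ 0.61  0.09 -0.52  1.73  0.05  1.33 -0.49]  shift [ 0.065 -0.015  1.801] turn [-0.     0.001 -0.005]
```

step_arm(
  targets=[
    [0,0.07,-0.015,0.5,0,0,0],
    [0,0.07,-0.015,1.0,0,0,0],
    [0,0.07,-0.015,1.0,0,0,0],
  ],
)

```text
time: 2.6
tcp_pos: [521.2, -81.7, 159.4]
orientation: [-0.002, 0.876, 0.483, -0.003]
wrist_force: [-0.2, -0.3, -0.1]
finger_gap: 85.9
```

step_arm(
  targets=[
    [0,0,0,0.25,0,0,0],
    [0,0,0,0.5,0,0,0],
    [0,0,0,0.8,0,0,0],
    [0,0,0,0.8,0,0,0],
  ],
)

```text
time: 3.1
tcp_pos: [523.6, -81.4, 98.5]
orientation: [-0.0, 0.876, 0.483, -0.001]
wrist_force: [0.3, -0.3, 0.3]
finger_gap: 85.2
```

```bash
python3 - <<'E'
from h import *
go(523.3,-82.5,98,-0.56)
t=viewer.get_image("top"); s=viewer.get_image("scene")
cv2.imwrite("pics/g1.png",np.hstack([crop(t,295,140,80,75,5),crop(s,290,120,80,75,5)]))
E
```

```text
t 3.1 tcp [523.6 -81.4  98.5] yaw -0.562 tilt 0.08 F [ 0.3 -0.3  0.3] M [-0.   -0.01  0.  ] gap 85.2
q [ 0.57  0.23 -0.52  1.9   0.13  1.05 -0.56]  shift [-0.013  0.004  0.006] turn [-0.001  0.001 -0.003]
```

View pics/g1.png

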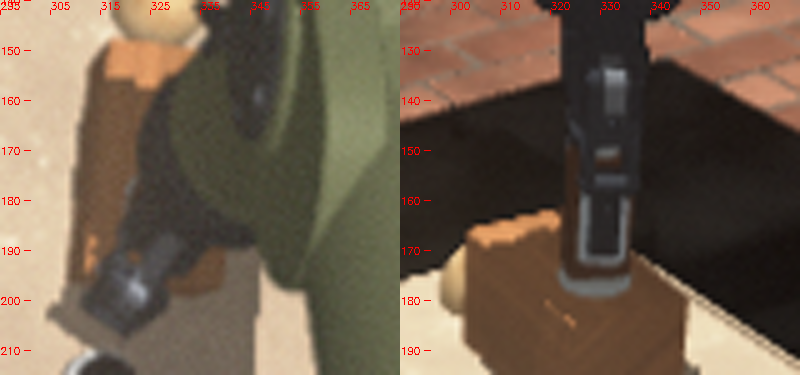

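The scene crop shows the fingers either side of the brown handle, nothing else touched. Closing.

step_arm(
  targets=[
    [0.3,0,0,0,0,0,0],
    [0.6,0,0,0,0,0,0],
    [1,0,0,0,0,0,0],
    [1,0,0,0,0,0,0],
    [1,0,0,0,0,0,0],
    [1,0,0,0,0,0,0],
    [1,0,0,0,0,0,0],
    [1,0,0,0,0,0,0],
  ],
  newtons=40,
)

```text
time: 4.2
tcp_pos: [524.4, -80.4, 98.7]
orientation: [0.0, 0.875, 0.484, 0.0]
wrist_force: [-0.6, 0.0, 5.4]
finger_gap: 21.4
```

```bash
python3 - <<'E'
from h import *
go(523.3,-82.5,98,-0.56)
E
```

```text
t 4.2 tcp [524.4 -80.4  98.7] yaw -0.561 tilt 0.05 F [-0.6  0.   5.4] M [-0.03  0.05  0.01] gap 21.4
q [ 0.57  0.23 -0.52  1.9   0.13  1.05 -0.56]  shift [-0.029  0.002  0.009] turn [ 0.001 -0.    -0.001]
```

step_arm(
  targets=[
    [1,0,0,-0.15,0,0,0],
    [1,0,0,-0.4,0,0,0],
    [1,0,0,-0.7,0,0,0],
    [1,0,0,-1.0,0,0,0],
    [1,0,0,-1.0,0,0,0],
  ],
)

```text
time: 4.82
tcp_pos: [524.9, -80.4, 179.9]
orientation: [0.001, 0.875, 0.484, 0.001]
wrist_force: [-0.2, 0.7, -1.5]
finger_gap: 21.8
```

step_arm(
  targets=[
    [1,0,0,-0.2,0,0,0],
    [1,0,0,-0.3,0,0,0],
    [1,0,0,-0.3,0,0,0],
  ],
)

```text
time: 5.2
tcp_pos: [524.3, -80.4, 202.8]
orientation: [0.0, 0.875, 0.484, 0.0]
wrist_force: [-0.4, -0.3, -1.0]
finger_gap: 22.0
```

```bash
python3 - <<'E'
from h import *
go(498.5,138.7,192,1.13-np.pi/2)
cv2.imwrite("pics/g2.png",crop(viewer.get_image("scene"),290,90,80,110,5))
E
```

```text
t 5.2 tcp [524.3 -80.4 202.8] yaw -0.56 tilt 0.05 F [-0.4 -0.3 -1. ] M [ 0.03 -0.01 -0.01] gap 22.0
q [ 0.6   0.12 -0.53  1.79  0.07  1.25 -0.51]  shift [ 2.148 -1.729  0.133] turn [ 0.001 -0.    -0.152]
```

View pics/g2.png

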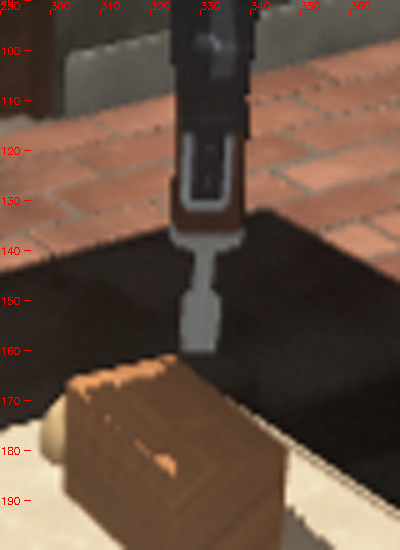

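step_arm(
  targets=[
    [1,0.25,-0.2,0,0,0,0],
    [1,0.72,-0.58,0,0,0,0],
  ],
)

```text
time: 5.5
tcp_pos: [515.1, -8.3, 201.5]
orientation: [-0.0, 0.876, 0.482, -0.001]
wrist_force: [0.3, 0.2, -1.3]
finger_gap: 21.5
```

step_arm(
  targets=[
    [1,0.36,-0.29,0,0,0,0],
    [1,0.72,-0.58,0,0,0,0],
  ],
)

```text
time: 5.75
tcp_pos: [506.0, 67.7, 201.7]
orientation: [-0.0, 0.875, 0.484, -0.0]
wrist_force: [0.9, 0.1, -1.8]
finger_gap: 21.8
```

step_arm(
  targets=[
    [1,0.36,-0.29,0,0,0,0],
    [1,0.6,-0.48,0.1,0,0,-0.15],
    [1,0.71,-0.57,0.13,0,0,-0.15],
    [1,0.71,-0.57,0.13,0,0,-0.15],
    [1,0.71,-0.57,0.13,0,0,-0.15],
  ],
)

```text
time: 6.38
tcp_pos: [498.6, 137.4, 191.8]
orientation: [0.0, 0.846, 0.533, -0.0]
wrist_force: [0.8, -0.5, -1.2]
finger_gap: 21.9
```

```bash
python3 - <<'E'
from h import *
go(498.5,138.7,170,1.13-np.pi/2)
s=viewer.get_image("scene");t=viewer.get_image("top")
cv2.imwrite("pics/g3.png",np.hstack([crop(s,220,140,60,110,5),crop(t,185,130,80,110,5)]))
print("tip proj then",proj("scene",[524.3,-80.4,110]),"tip now",proj("scene",[*pose()[1][:2],pose()[1][2]-92.7]),"rim",proj("scene",[498.5,138.7,66.5]))
E
```

```text
t 6.38 tcp [498.6 137.4 191.8] yaw -0.446 tilt 0.05 F [ 0.8 -0.5 -1.2] M [-0.04 -0.03 -0.05] gap 21.9
q [ 0.36  0.12 -0.72  1.82  0.08  1.23 -0.83]  shift [ 0.014 -0.009  0.273] turn [ 0.     0.001 -0.006]
tip proj then [328.96423003 159.86126154] tip now [255.30403197 192.81542724] rim [255.27954207 205.59037347]
```

View pics/g3.png

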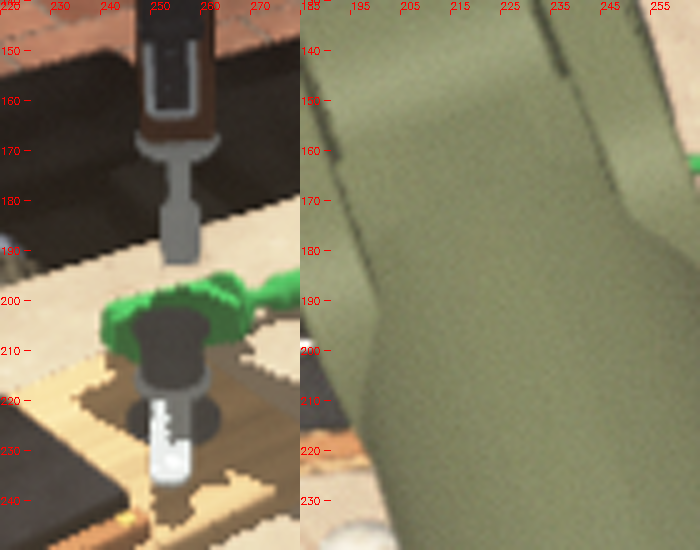

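```bash
python3 - <<'E'
from h import *
s=viewer.get_image("scene")
cv2.imwrite("pics/full2.png",crop(s,190,100,200,150,4))
for uv in[(288,148),(276.5,228.5),(355,219.5)]: print(unproj("top",uv,135))
for uv in[(444,237),(494,290),(580,250)]: print(unproj("scene",np.array(uv)*.64,135))
E
```

```text
[582.88823222  14.91837264 135.        ]
[409.31694857  37.14015053 135.        ]
[ 431.89044309 -129.29086247  135.        ]
[576.3636188   14.48988747 135.        ]
[404.75757258  42.5146966  135.        ]
[ 434.07655148 -131.78573352  135.        ]
```

View pics/full2.png

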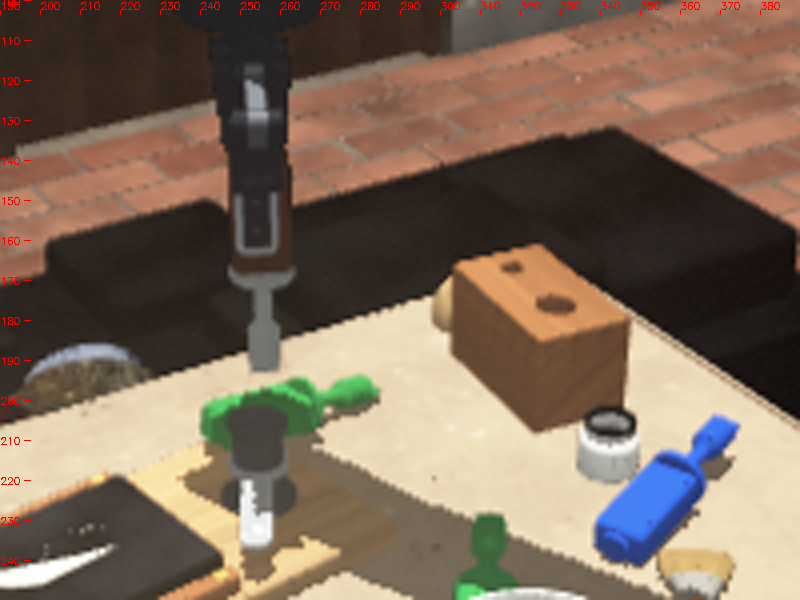

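All three look-alikes have toppled. They had already gone from their places in the 3.1 s crop, while the arm had been nowhere near them, so they stood unstably. None is in my way: green handle behind post near (255,205), blue near (347,222). The driver hangs straight with its tip at (255,192), as predicted. Descending.

step_arm(
  targets=[
    [1,0.03,0,0.15,0,0,0],
    [1,0.03,0,0.3,0,0,0],
    [1,0.03,0,0.42,0,0,0],
    [1,0.03,0,0.42,0,0,0],
  ],
)

```text
time: 7.02
tcp_pos: [498.4, 140.8, 157.0]
orientation: [-0.001, 0.845, 0.535, -0.001]
wrist_force: [-0.1, 0.2, -1.8]
finger_gap: 21.1
```

```bash
python3 - <<'E'
from h import *
go(499.5,139.7,152,1.13-np.pi/2)
E
```

```text
t 7.03 tcp [498.4 140.8 157. ] yaw -0.443 tilt 0.14 F [-0.1  0.2 -1.8] M [ 0.02 -0.03 -0.05] gap 21.1
q [ 0.34  0.16 -0.72  1.86  0.11  1.16 -0.86]  shift [-0.007  0.018  0.062] turn [-0.003  0.002 -0.002]
```

step_arm(
  targets=[
    [1,-0.005,0.005,0.025,0,0,0],
    [1,-0.005,0.005,0.05,0,0,0],
    [1,-0.005,0.005,0.05,0,0,0],
  ],
)

```text
time: 7.4
tcp_pos: [499.5, 140.5, 154.4]
orientation: [0.0, 0.845, 0.535, 0.0]
wrist_force: [-0.2, 0.1, -1.0]
finger_gap: 21.5
```

step_arm(
  targets=[
    [1,0,0,0.025,0,0,0],
    [1,0,0,0.05,0,0,0],
    [1,0,0,0.05,0,0,0],
  ],
)

```text
time: 7.78
tcp_pos: [499.3, 140.5, 150.1]
orientation: [-0.0, 0.845, 0.535, -0.0]
wrist_force: [0.3, 0.7, -1.6]
finger_gap: 21.2
```

```bash
python3 - <<'E'
from h import *
go(499.5,139.7,145,1.13-np.pi/2)
E
```

```text
t 7.78 tcp [499.3 140.5 150.1] yaw -0.443 tilt 0.02 F [ 0.3  0.7 -1.6] M [-0.06  0.05  0.03] gap 21.2
q [ 0.34  0.17 -0.72  1.87  0.12  1.15 -0.86]  shift [-0.008  0.006  0.063] turn [-0.     0.    -0.002]
```

step_arm(
  targets=[
    [1,0,0,0.02,0,0,0],
    [1,0,0,0.04,0,0,0],
    [1,0,0,0.04,0,0,0],
  ],
)

```text
time: 8.15
tcp_pos: [499.7, 140.6, 147.2]
orientation: [0.0, 0.845, 0.535, 0.0]
wrist_force: [0.9, 0.7, -0.3]
finger_gap: 21.3
```

step_arm(
  targets=[
    [1,0,0,0.02,0,0,0],
    [1,0,0,0.04,0,0,0],
    [1,0,0,0.04,0,0,0],
  ],
)

```text
time: 8.52
tcp_pos: [500.2, 141.0, 144.1]
orientation: [0.0, 0.845, 0.535, 0.001]
wrist_force: [2.2, 1.6, -0.8]
finger_gap: 21.6
```

```bash
python3 - <<'E'
from h import *
go(499.5,139.7,145,1.13-np.pi/2)
E
```

```text
t 8.53 tcp [500.2 141.  144.1] yaw -0.443 tilt 0.12 F [ 2.2  1.6 -0.8] M [ 0.46 -0.91  0.01] gap 21.6
q [ 0.34  0.18 -0.72  1.88  0.13  1.13 -0.87]  shift [-0.018 -0.001 -0.012] turn [ 0.002 -0.002 -0.002]
```

step_arm(
  targets=[
    [1,0.012,0.01,0,0,0,0],
    [1,0.012,0.01,0.02,0,0,0],
    [1,0.012,0.01,0.025,0,0,0],
    [1,0.012,0.01,0.025,0,0,0],
  ],
)

```text
time: 9.02
tcp_pos: [500.6, 141.1, 141.8]
orientation: [0.0, 0.845, 0.535, 0.0]
wrist_force: [1.7, 0.5, -0.9]
finger_gap: 21.3
```

```bash
python3 - <<'E'
from h import *
go(499.5,139.7,137.2,1.13-np.pi/2)
E
```

```text
t 9.03 tcp [500.6 141.1 141.8] yaw -0.443 tilt 0.01 F [ 1.7  0.5 -0.9] M [ 0.4  -0.64  0.02] gap 21.3
q [ 0.33  0.18 -0.72  1.88  0.13  1.13 -0.87]  shift [-0.022 -0.005  0.058] turn [ 0.    -0.    -0.002]
```

step_arm(
  targets=[
    [1,0.005,0.01,0.01,0,0,0],
    [1,0.005,0.01,0.02,0,0,0],
    [1,0.005,0.01,0.02,0,0,0],
  ],
)

```text
time: 9.4
tcp_pos: [501.0, 141.1, 139.9]
orientation: [-0.0, 0.845, 0.535, -0.001]
wrist_force: [1.1, 1.6, -1.7]
finger_gap: 21.7
```

```bash
python3 - <<'E'
from h import *
go(499.5,139.7,137.2,1.13-np.pi/2)
E
```

```text
t 9.4 tcp [501.  141.1 139.9] yaw -0.443 tilt 0.06 F [ 1.1  1.6 -1.7] M [ 0.34 -0.22  0.04] gap 21.7
q [ 0.33  0.18 -0.72  1.88  0.13  1.13 -0.87]  shift [-0.024 -0.01   0.034] turn [-0.001  0.001 -0.002]
```

step_arm(
  targets=[
    [1,0.01,0.003,0.01,0,0,0],
    [1,0.01,0.003,0.02,0,0,0],
    [1,0.01,0.003,0.02,0,0,0],
  ],
)

```text
time: 9.78
tcp_pos: [501.6, 141.3, 138.3]
orientation: [-0.0, 0.845, 0.535, -0.001]
wrist_force: [0.0, 0.2, -1.5]
finger_gap: 21.9
```

step_arm(
  targets=[
    [1,0,0,0.008,0,0,0],
    [1,0,0,0.012,0,0,0],
    [1,0,0,0.012,0,0,0],
  ],
)

```text
time: 10.15
tcp_pos: [502.0, 141.7, 137.7]
orientation: [0.0, 0.845, 0.535, -0.0]
wrist_force: [1.3, -0.4, -2.3]
finger_gap: 21.6
```

```bash
python3 - <<'E'
from h import *
go(499.5,139.7,137.2,1.13-np.pi/2)
E
```

```text
t 10.15 tcp [502.  141.7 137.7] yaw -0.443 tilt 0.01 F [ 1.3 -0.4 -2.3] M [ 0.04 -0.03  0.01] gap 21.6
q [ 0.33  0.19 -0.72  1.88  0.14  1.13 -0.88]  shift [-0.036 -0.018  0.006] turn [-0.     0.    -0.002]
```

step_arm(
  targets=[
    [1,0,0,0.01,0,0,0],
    [1,0,0,0.015,0,0,0],
    [1,0,0,0.015,0,0,0],
  ],
)

```text
time: 10.52
tcp_pos: [502.2, 141.8, 137.0]
orientation: [0.0, 0.845, 0.535, 0.0]
wrist_force: [-0.5, 0.0, 4.7]
finger_gap: 21.7
```

```bash
python3 - <<'E'
from h import *
go(499.5,139.7,137.2,1.13-np.pi/2)
E
```

```text
t 10.53 tcp [502.2 141.8 137. ] yaw -0.443 tilt 0.03 F [-0.5  0.   4.7] M [-0.11  0.37 -0.02] gap 21.7
q [ 0.33  0.19 -0.72  1.88  0.14  1.12 -0.88]  shift [-0.039 -0.019 -0.002] turn [ 0.001 -0.    -0.002]
```

Blade home: tip ≈44.3 mm (floor 44.5) with light contact, about 5 N. Turning clockwise in stages.

step_arm(
  targets=[
    [1,0,0,0,0,0,0.1],
    [1,0,0,0,0,0,0.2],
    [1,0,0,0,0,0,0.3],
    [1,0,0,0,0,0,0.4],
    [1,0,0,0,0,0,0.4],
  ],
)

```text
time: 11.15
tcp_pos: [502.6, 141.8, 137.1]
orientation: [0.0, 0.918, 0.396, 0.001]
wrist_force: [-0.7, 0.3, 3.1]
finger_gap: 21.6
```

```bash
python3 - <<'E'
from h import *
go(502,141.8,137,-0.443-1.0)
E
```

```text
t 11.15 tcp [502.6 141.8 137.1] yaw -0.756 tilt 0.08 F [-0.7  0.3  3.1] M [-0.13  0.1   0.05] gap 21.6
q [ 0.3   0.18 -0.68  1.88  0.13  1.12 -1.18]  shift [-0.005 -0.005  0.001] turn [ 0.001 -0.002  0.875]
```

step_arm(
  targets=[
    [1,0,0,0,0,0,0.1],
    [1,0,0,0,0,0,0.2],
    [1,0,0,0,0,0,0.3],
    [1,0,0,0,0,0,0.4],
    [1,0,0,0,0,0,0.4],
  ],
)

```text
time: 11.78
tcp_pos: [502.9, 141.2, 137.1]
orientation: [0.001, 0.969, 0.248, 0.001]
wrist_force: [0.8, -1.8, 3.6]
finger_gap: 21.6
```

```bash
python3 - <<'E'
from h import *
go(502,141.8,137,-0.443-1.0)
cv2.imwrite("pics/g4.png",crop(viewer.get_image("scene"),190,180,100,75,8))
E
```

```text
t 11.78 tcp [502.9 141.2 137.1] yaw -1.069 tilt 0.12 F [ 0.8 -1.8  3.6] M [-0.47 -0.26  0.1 ] gap 21.6
q [ 0.27  0.18 -0.65  1.88  0.12  1.12 -1.49]  shift [-0.007 -0.012  0.001] turn [ 0.002 -0.002  0.476]
```

View pics/g4.png

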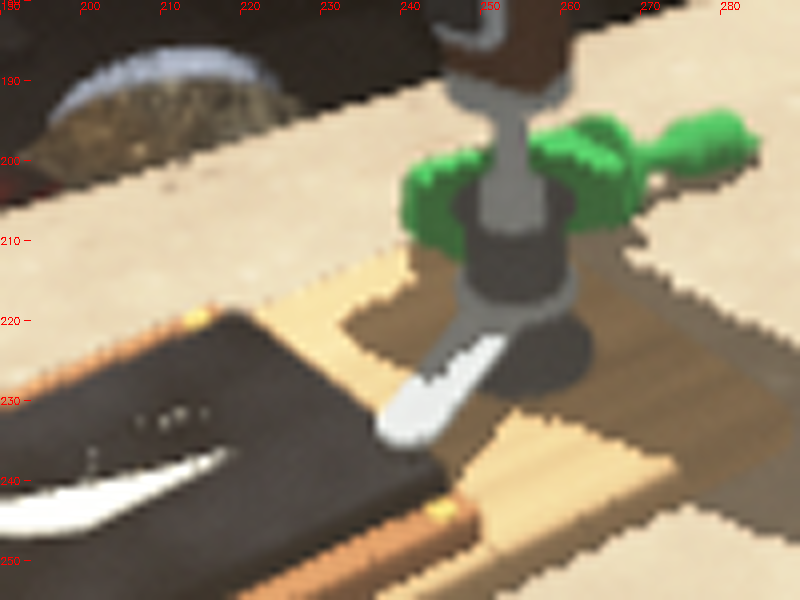

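```bash
python3 - <<'E'
from h import *
b=np.array([500.5,140.2])
for uv in [(240.2,232.3),(241.5,231)]:
    p=unproj("scene",uv,41)[:2]; print(p,np.linalg.norm(p-b),np.arctan2(*(p-b)[::-1]))
# initial clip in scene0: end centre & where goal end should appear
p=unproj("scene",(253.6,234.5),41)[:2]; print(p,np.linalg.norm(p-b),np.arctan2(*(p-b)[::-1]))
# holder direction from scene0: panel edges & board edges via top, several lines
for a,c in [((222,357),(395,339)),((217,270),(385,251)),((226,279),(319,270)),((228,347),(322,339))]:
    A,B=[unproj("top",np.array(q)*.64,15)[:2] for q in(a,c)]; d=A-B; print("top line",np.arctan2(d[1],d[0]))
E
```

```text
[457.77007861 199.10613384] 72.77210169952086 2.198360115419556
[460.55583036 194.50077185] 67.4100178925246 2.2050237937952732
[435.77336367 178.46160458] 75.1896790534556 2.6077236258019805
top line 1.6957269562099786
top line 1.7069859425179308
top line 1.690345268569462
top line 1.6771261468064733
```

step_arm(
  targets=[
    [1,0,0.007,0,0,0,0.1],
    [1,0,0.007,0,0,0,0.2],
    [1,0,0.007,0,0,0,0.3],
    [1,0,0.007,0,0,0,0.4],
    [1,0,0.007,0,0,0,0.5],
    [1,0,0.007,0,0,0,0.56],
    [1,0,0.007,0,0,0,0.56],
  ],
)

```text
time: 12.7
tcp_pos: [503.2, 140.2, 137.0]
orientation: [0.001, 1.0, 0.031, 0.001]
wrist_force: [1.9, -3.3, 5.4]
finger_gap: 21.6
```

```bash
python3 - <<'E'
from h import *
go(502,141.8,137,-0.443-1.0)
cv2.imwrite("pics/g5.png",crop(viewer.get_image("scene"),190,180,100,75,8))
b=[500.5,140.2]; 
for a in(1.68,1.705): print(proj("scene",[b[0]+82*np.cos(a),b[1]+82*np.sin(a),41]))
E
```

```text
t 12.7 tcp [503.2 140.2 137. ] yaw -1.509 tilt 0.13 F [ 1.9 -3.3  5.4] M [-1.07 -0.43  0.07] gap 21.6
q [ 0.23  0.17 -0.6   1.88  0.11  1.12 -1.92]  shift [-0.014 -0.021  0.   ] turn [ 0.002 -0.002 -0.084]
[223.7820881  227.71568376]
[224.29576212 228.14230705]
```

View pics/g5.png

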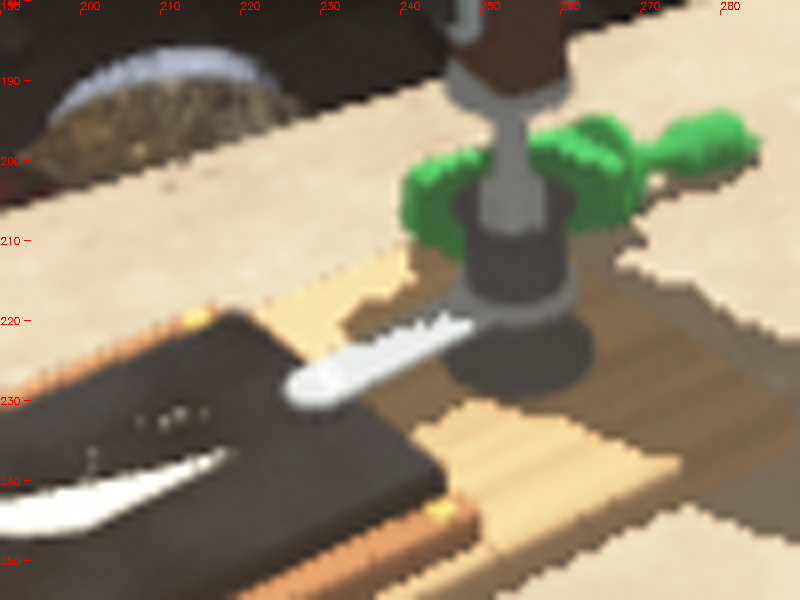

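```bash
cat > m.py <<'E'
from h import *
b=np.array([501.,140.5])
def clip(im,lo=45,hi=80,thr=540):
    P=[]
    for v in range(205,245):
        for u in range(205,275):
            px=im[v,u].astype(int)
            if px.sum()<thr or px.max()-px.min()>35: continue
            p=unproj("scene",(u,v),41)[:2]; r=np.linalg.norm(p-b)
            if lo<r<hi: P.append(p)
    P=np.array(P); d=P-b; a=np.arctan2(d[:,1],d[:,0])
    w=np.linalg.norm(d,axis=1)
    out=[round(float(np.median(a[(w>k)&(w<k+10)])),3) if ((w>k)&(w<k+10)).any() else None for k in(45,55,65,72)]
    return len(P),out,round(float((a.min()+a.max())/2),3)
E
python3 - <<'E'
from m import *
print("start",clip(np.load("pics/scene0.npy")))
print("now",clip(viewer.get_image("scene")))
# holder direction: subpixel board edges (strongest gradient near nominal lines)
def edge(n,P,Q,z,span=5,k=60):
    im=cv2.GaussianBlur(cv2.cvtColor(np.load(f"pics/{n}0.npy"),cv2.COLOR_RGB2GRAY),(3,3),0).astype(np.float32)
    P,Q=np.array(P,float),np.array(Q,float); d=(Q-P)/np.linalg.norm(Q-P); nrm=np.array([-d[1],d[0]]); pts=[]
    for t in np.linspace(.05,.95,k):
        o=P+t*(Q-P); s=np.arange(-span,span+.1,.25); xy=(o+s[:,None]*nrm).astype(np.float32)
        g=np.abs(np.gradient(cv2.remap(im,xy[:,0].copy()[None],xy[:,1].copy()[None],1)[0])); pts.append(xy[g.argmax()])
    l=cv2.fitLine(np.array(pts),cv2.DIST_HUBER,0,.01,.01).ravel(); c=l[2:]; v=l[:2]
    A,B=unproj(n,c-40*v,z)[:2],unproj(n,c+40*v,z)[:2]; e=A-B; e=e*np.sign(e[1]) ; return np.arctan2(e[1],e[0])
f=.64
print("robot-side board edge",edge("top",(225*f,356*f),(393*f,339*f),15,3))
print("far board edge",edge("top",(326*f,259*f),(385*f,252*f),15,3))
print("panel far",edge("top",(228*f,281*f),(318*f,272*f),35,3),"panel near",edge("top",(232*f,345*f),(322*f,336*f),35,3))
# end edge (perpendicular)
im=None
P=unproj("top",(386*f,254*f),15);Q=unproj("top",(395*f,337*f),15);e=P-Q;print("end edge+90",np.arctan2(e[1],e[0])+np.pi/2)
E
```

```text
start (71, [2.599, 2.606, 2.61, 2.599], 2.597)
now (71, [1.803, 1.798, 1.784, 1.783], 1.797)
robot-side board edge 1.6895167416544643
far board edge 1.7364992912499702
panel far 1.7137577324204838 panel near 1.714280638912538
end edge+90 1.7000074113001544
```

step_arm(
  targets=[
    [1,0,0.01,0,0,0,0.05],
    [1,0,0.01,0,0,0,0.09],
    [1,0,0.01,0,0,0,0.09],
  ],
)

```text
time: 13.18
tcp_pos: [503.1, 139.9, 137.0]
orientation: [0.0, 1.0, -0.005, 0.001]
wrist_force: [1.7, -2.3, 5.5]
finger_gap: 21.5
```

```bash
cat >> m.py <<'E'
def edge(im,n,P,Q,z,span=3,k=60):
    im=cv2.GaussianBlur(cv2.cvtColor(im,cv2.COLOR_RGB2GRAY),(3,3),0).astype(np.float32)
    P,Q=np.array(P,float),np.array(Q,float); d=(Q-P)/np.linalg.norm(Q-P); nrm=np.array([-d[1],d[0]]); pts=[]
    for t in np.linspace(.05,.95,k):
        o=P+t*(Q-P); s=np.arange(-span,span+.1,.25); xy=(o+s[:,None]*nrm).astype(np.float32)
        g=np.abs(np.gradient(cv2.remap(im,xy[:,0].copy()[None],xy[:,1].copy()[None],1)[0])); pts.append(xy[g.argmax()])
    l=cv2.fitLine(np.array(pts),cv2.DIST_HUBER,0,.01,.01).ravel(); c=l[2:]; v=l[:2]
    A,B=unproj(n,c-8*v,z)[:2],unproj(n,c+8*v,z)[:2]; e=A-B; e=e*np.sign(e[1])
    u=e/np.linalg.norm(e); off=(A-b)@np.array([-u[1],u[0]])
    return round(float(np.arctan2(e[1],e[0])),3),round(float(off),1)
E
python3 - <<'E'
from m import *
go(502,141.8,137,-0.443-1.0)
s=viewer.get_image("scene"); np.save("pics/s6.npy",s)
print(clip(s)); 
print("far edge",edge(s,"scene",(227.5,225.8),(243,219.6),41,2.5),edge(s,"scene",(229,225.2),(239,221.2),41,2.5))
a=np.load("pics/scene0.npy")
# panel edges in scene0: near long top edge, far long edge
for P,Q in [((250,368),(345,345)),((290,412),(387,380))]:
    print("panel",edge(a,"scene",np.array(P)*.64,np.array(Q)*.64,35,3))
cv2.imwrite("pics/g6.png",crop(s,210,205,50,37,16))
E
```

```text
t 13.18 tcp [503.1 139.9 137. ] yaw -1.58 tilt 0.1 F [ 1.7 -2.3  5.5] M [-0.97 -0.53  0.08] gap 21.5
q [ 0.23  0.17 -0.6   1.88  0.11  1.12 -1.99]  shift [-0.015 -0.024 -0.   ] turn [ 0.001 -0.002 -0.175]
(71, [1.743, 1.712, 1.711, 1.687], 1.722)
far edge (2.014, -14.9) (2.261, -29.1)
panel (1.639, -40.5)
panel (1.683, 64.4)
```

View pics/g6.png

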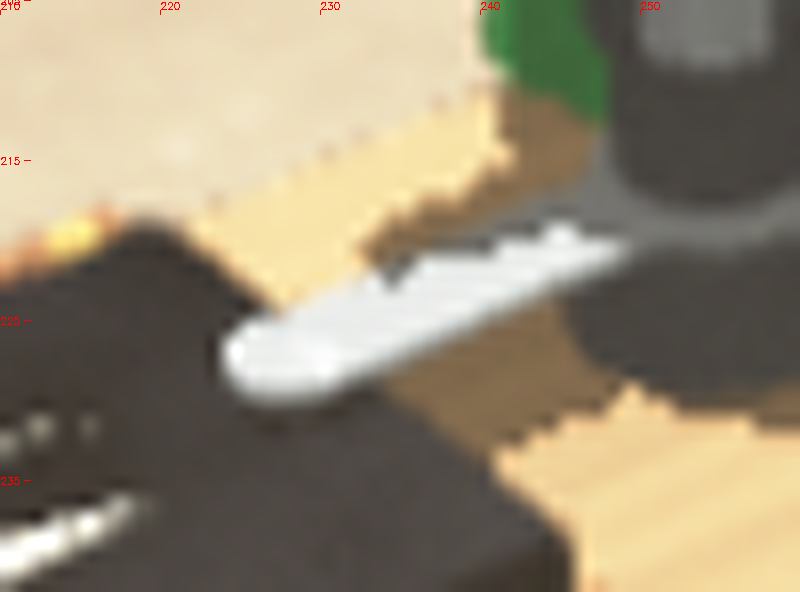

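step_arm(
  targets=[
    [1,0,0.01,0,0,0,-0.1],
    [1,0,0.01,0,0,0,-0.2],
    [1,0,0.01,0,0,0,-0.2],
    [1,0,0.01,-0.1,0,0,-0.2],
    [1,0,0.01,-0.2,0,0,-0.2],
    [1,0,0.01,-0.4,0,0,-0.2],
    [1,0,0.01,-0.65,0,0,-0.2],
    [1,0,0.01,-0.9,0,0,-0.2],
    [1,0,0.01,-0.9,0,0,-0.2],
  ],
)

```text
time: 14.35
tcp_pos: [503.1, 140.3, 210.6]
orientation: [-0.0, 0.997, 0.073, 0.002]
wrist_force: [-0.5, -0.1, -1.0]
finger_gap: 21.5
```

```bash
python3 - <<'E'
from m import *
go(524.4,-80.4,205)
s=viewer.get_image("scene"); np.save("pics/s7.npy",s)
print(clip(s),"tip proj",proj("scene",pose()[1]-[0,0,92.7])); cv2.imwrite("pics/g7.png",crop(s,210,150,80,90,6))
E
```

```text
t 14.35 tcp [503.1 140.3 210.6] yaw -1.424 tilt 0.18 F [-0.5 -0.1 -1. ] M [-0.   -0.03  0.01] gap 21.5
q [ 0.26  0.1  -0.61  1.79  0.06  1.26 -1.8 ]  shift [-0.14   2.768  0.069] turn [-0.    -0.004 -0.   ]
(65, [1.774, 1.712, 1.711, 1.687], 1.722) tip proj [253.2749918  185.58485063]
```

step_arm(
  targets=[
    [1,-0.025,0.4,0,0,0,0],
    [1,-0.05,0.92,0,0,0,0],
  ],
)

```text
time: 14.65
tcp_pos: [508.2, 66.6, 207.5]
orientation: [-0.0, 0.997, 0.075, -0.001]
wrist_force: [0.4, 0.0, -1.3]
finger_gap: 21.3
```

step_arm(
  targets=[
    [1,-0.025,0.46,0,0,0,0],
    [1,-0.05,0.92,0,0,0,0],
  ],
)

```text
time: 14.9
tcp_pos: [515.1, -8.3, 207.4]
orientation: [-0.0, 0.997, 0.073, -0.001]
wrist_force: [0.2, -0.9, -0.4]
finger_gap: 21.8
```

step_arm(
  targets=[
    [1,-0.025,0.46,0,0,0,0],
    [1,-0.04,0.92,0,0,0,0],
    [1,-0.04,0.92,0,0,0,0],
  ],
)

```text
time: 15.28
tcp_pos: [522.4, -84.3, 207.1]
orientation: [0.0, 0.998, 0.07, -0.001]
wrist_force: [-0.3, 1.5, -2.0]
finger_gap: 21.6
```

```bash
python3 - <<'E'
from m import *
go(524.4,-80.4,205)
t=viewer.get_image("top"); np.save("pics/t7.npy",t); s=viewer.get_image("scene"); np.save("pics/s8.npy",s)
cv2.imwrite("pics/g8.png",np.vstack([crop(t,150,155,108,75,7)[:,:752],np.hstack([crop(s,300,120,94,9,8)[:0]]+[])]) if False else crop(t,150,155,108,75,7))
# clip pixels in top: bright grey
def clipdir(t,lo,hi):
    b=unproj("top",(231.6,189.4),66.5)[:2]
    P=[]
    for v in range(165,230):
        for u in range(160,235):
            p=t[v,u].astype(int)
            if p.sum()<500 or p.max()-p.min()>30: continue
            q=unproj("top",(u,v),41)[:2]; r=np.linalg.norm(q-b)
            if lo<r<hi: P.append(q)
    P=np.array(P,np.float32); l=cv2.fitLine(P,cv2.DIST_L2,0,.01,.01).ravel(); a=np.arctan2(l[1],l[0])%np.pi
    m=P.mean(0)-b; return b,len(P),"fit",a,"from axis",np.arctan2(m[1],m[0])
print("start",clipdir(np.load("pics/top0.npy"),25,80)); print("now",clipdir(t,25,80)); print(clipdir(t,40,80))
E
```

```text
t 15.28 tcp [522.4 -84.3 207.1] yaw -1.43 tilt 0.16 F [-0.3  1.5 -2. ] M [ 0.06  0.01 -0.02] gap 21.6
q [ 0.51  0.11 -0.42  1.78  0.05  1.26 -1.36]  shift [ 0.031 -0.045  0.026] turn [ 0.     0.004 -0.   ]
start (array([497.1740091 , 137.51756907]), 173, 'fit', np.float32(2.6332972), 'from axis', np.float64(2.536910761350151))
now (array([497.1740091 , 137.51756907]), 179, 'fit', np.float32(1.7442515), 'from axis', np.float64(1.6422025570588394))
(array([497.1740091 , 137.51756907]), 131, 'fit', np.float32(1.7474537), 'from axis', np.float64(1.6537494251006282))
```

View pics/g8.png

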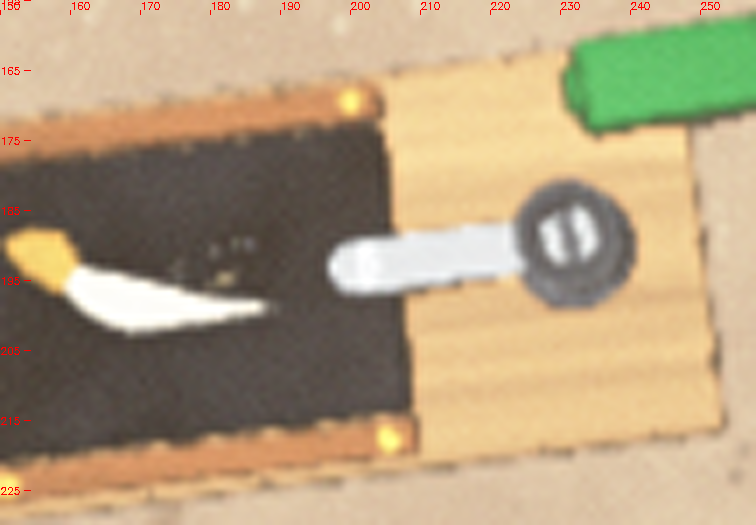

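```bash
python3 - <<'E'
from m import *
t=np.load("pics/t7.npy"); n=lambda x,y:(150+x/7-.43,155+y/7-.43)
for nm,P,Q,z in [("clip far",(365,238),(510,223),41),("clip near",(375,294),(515,272),41),
 ("panel far",(20,172),(375,124),35),("panel near",(20,460),(405,410),35),("board near",(10,514),(715,430),15),("board far",(390,74),(560,47),15),
 ("fence near outer",(10,490),(410,450),None)]:
    z=z or 25; print(nm,[edge(t,"top",n(*P),n(*Q),z,sp) for sp in(1.5,2.5)])
# perpendicular edges: panel end and board end
for nm,P,Q,z in [("panel end",(385,130),(408,405),35),("board end",(690,150),(720,425),15)]:
    print(nm,[round(edge(t,"top",n(*P),n(*Q),z,sp)[0]%np.pi+np.pi/2-0,3) for sp in(1.5,2.5)])
E
```

```text
clip far [(1.721, -9.0), (1.721, -9.0)]
clip near [(1.751, 6.7), (1.751, 6.7)]
panel far [(1.716, -50.7), (1.706, -50.0)]
panel near [(1.718, 50.4), (1.718, 50.4)]
board near [(1.695, 68.3), (1.689, 68.8)]
board far [(1.759, -68.1), (1.732, -66.9)]
fence near outer [(1.713, 64.6), (1.72, 63.7)]
panel end [1.72, 1.722]
board end [1.694, 1.653]
```

```bash
python3 - <<'E'
from m import *
print("hole",unproj("scene",(328.6,175.6),66))
s=np.load("pics/s6.npy").astype(int).sum(2); sub=s[168:184,318:340]
m=(sub<260); v,u=np.nonzero(m); print(m.sum(),u.min()+318,u.max()+318,v.min()+168,v.max()+168,unproj("scene",((u.min()+u.max())/2+318,(v.min()+v.max())/2+168),66))
print(sub)
go(525.7,-82.4,168)
E
```

```text
hole [524.49660029 -82.13854656  66.        ]
52 318 339 168 183 [525.03508437 -82.2318769   66.        ]
[[357 397 418 451 459 460 465 461 453 446 440 438 435 433 435 380 148  94
   92  86  78  79]
 [454 453 452 453 458 458 458 461 456 458 452 442 439 438 436 439 382 324
  127  83  85  77]
 [488 473 459 457 457 461 457 466 461 460 460 453 448 441 440 436 441 423
  410 151  79  78]
 [503 489 475 463 458 457 455 459 464 465 468 460 455 446 443 439 438 439
  452 394 353 136]
 [496 499 492 473 458 461 457 455 463 464 467 466 464 455 451 445 443 438
  439 448 440 429]
 [485 495 499 495 479 468 454 433 433 360 404 418 446 461 457 449 444 446
  442 442 443 461]
 [484 482 491 501 498 481 337 339 315 257 280 287 309 340 385 444 451 450
  445 445 444 444]
 [488 485 480 489 499 477 265 243 224 237 226 222 220 237 259 344 431 456
  449 445 443 444]
 [490 487 483 480 487 453 261 221 225 230 225 217 212 216 212 236 426 461
  458 453 448 449]
 [485 493 489 482 478 469 394 288 234 228 227 208 222 220 208 296 449 469
  466 457 453 448]
 [467 480 492 489 480 476 466 447 394 384 334 311 318 308 390 424 458 468
  471 469 463 455]
 [380 467 481 488 487 481 476 479 479 483 469 455 446 443 455 456 458 465
  466 472 464 461]
 [260 377 467 486 485 485 482 477 476 490 495 497 487 477 470 461 461 460
  465 470 471 466]
 [225 258 347 460 481 485 484 485 477 479 481 496 498 493 479 470 463 460
  458 464 404 393]
 [225 227 245 345 459 475 482 485 484 481 471 483 493 499 489 483 405 380
  346 324 279 276]
 [227 235 233 246 342 422 472 478 487 485 481 476 413 416 385 338 279 260
  250 240 231 226]]
t 15.38 tcp [522.8 -80.1 207.5] yaw -1.425 tilt 0.13 F [ 1.3  0.4 -1.5] M [0.06 0.   0.01] gap 21.5
q [ 0.5   0.11 -0.43  1.78  0.05  1.26 -1.36]  shift [0.033 0.034 0.494] turn [-0.002  0.002  0.   ]
```

step_arm(
  targets=[
    [1,0.045,0.03,0.1,0,0,0],
    [1,0.045,0.03,0.3,0,0,0],
    [1,0.045,0.03,0.45,0,0,0],
    [1,0.045,0.03,0.45,0,0,0],
    [1,0.045,0.03,0.45,0,0,0],
  ],
)

```text
time: 16.0
tcp_pos: [527.5, -82.2, 172.6]
orientation: [0.0, 0.997, 0.073, 0.0]
wrist_force: [1.0, -0.3, -1.4]
finger_gap: 21.7
```

```bash
python3 - <<'E'
from m import *
go(526.8,-82,150)
E
```

```text
t 16.0 tcp [527.5 -82.2 172.6] yaw -1.424 tilt 0.01 F [ 1.  -0.3 -1.4] M [-0.02  0.06  0.04] gap 21.7
q [ 0.5   0.15 -0.43  1.82  0.06  1.19 -1.37]  shift [-0.008 -0.004  0.283] turn [ 0. -0.  0.]
```

step_arm(
  targets=[
    [1,-0.008,0,0.06,0,0,0],
    [1,-0.008,0,0.12,0,0,0],
    [1,-0.008,0,0.18,0,0,0],
    [1,-0.008,0,0.22,0,0,0],
    [1,-0.008,0,0.22,0,0,0],
  ],
)

```text
time: 16.62
tcp_pos: [526.5, -82.4, 154.6]
orientation: [-0.0, 0.997, 0.073, -0.0]
wrist_force: [-0.4, -0.7, -1.0]
finger_gap: 21.4
```

```bash
python3 - <<'E'
from m import *
go(526.8,-82,98.7)
E
```

```text
t 16.62 tcp [526.5 -82.4 154.6] yaw -1.424 tilt 0.04 F [-0.4 -0.7 -1. ] M [ 0.02 -0.01  0.02] gap 21.4
q [ 0.5   0.16 -0.42  1.84  0.07  1.16 -1.38]  shift [ 0.004 -0.004  0.698] turn [-0.     0.001  0.   ]
```

step_arm(
  targets=[
    [1,0,0,0.06,0,0,0],
    [1,0,0,0.12,0,0,0],
    [1,0,0,0.18,0,0,0],
    [1,0,0,0.25,0,0,0],
    [1,0,0,0.25,0,0,0],
  ],
)

```text
time: 17.25
tcp_pos: [526.3, -82.3, 134.3]
orientation: [-0.0, 0.997, 0.073, -0.001]
wrist_force: [0.2, 0.3, -2.1]
finger_gap: 21.6
```

step_arm(
  targets=[
    [1,0,0,0.1,0,0,0],
    [1,0,0,0.2,0,0,0],
    [1,0,0,0.3,0,0,0],
    [1,0,0,0.4,0,0,0],
    [1,0,0,0.4,0,0,0],
  ],
)

```text
time: 17.88
tcp_pos: [526.1, -82.3, 102.0]
orientation: [-0.0, 0.997, 0.073, -0.001]
wrist_force: [-0.4, -0.8, -2.3]
finger_gap: 21.3
```

```bash
python3 - <<'E'
from m import *
go(526.8,-82,98.7)
E
```

```text
t 17.88 tcp [526.1 -82.3 102. ] yaw -1.424 tilt 0.09 F [-0.4 -0.8 -2.3] M [ 0.06 -0.01  0.02] gap 21.3
q [ 0.49  0.22 -0.42  1.89  0.1   1.05 -1.4 ]  shift [ 0.009 -0.002  0.042] turn [-0.001  0.002  0.   ]
```

step_arm(
  targets=[
    [1,0,0,0.02,0,0,0],
    [1,0,0,0.038,0,0,0],
    [1,0,0,0.042,0,0,0],
    [1,0,0,0.042,0,0,0],
  ],
)

```text
time: 18.38
tcp_pos: [526.8, -82.4, 99.7]
orientation: [0.0, 0.997, 0.073, 0.0]
wrist_force: [-0.3, 0.4, -2.0]
finger_gap: 21.4
```

```bash
python3 - <<'E'
from m import *
go(526.8,-82,98.7)
E
```

```text
t 18.38 tcp [526.8 -82.4  99.7] yaw -1.424 tilt 0.01 F [-0.3  0.4 -2. ] M [ 0.    0.01 -0.04] gap 21.4
q [ 0.49  0.22 -0.42  1.89  0.1   1.05 -1.4 ]  shift [ 0.001 -0.005  0.012] turn [ 0. -0.  0.]
```

step_arm(
  targets=[
    [1,0,0,0.01,0,0,0],
    [1,0,0,0.018,0,0,0],
    [1,0,0,0.018,0,0,0],
  ],
)

```text
time: 18.75
tcp_pos: [526.9, -82.4, 98.7]
orientation: [0.0, 0.997, 0.073, 0.0]
wrist_force: [-1.9, 0.1, 3.2]
finger_gap: 21.9
```

```bash
python3 - <<'E'
from m import *
go(526.8,-82,98.7)
E
```

```text
t 18.75 tcp [526.9 -82.4  98.7] yaw -1.424 tilt 0.03 F [-1.9  0.1  3.2] M [ 0.14  0.42 -0.  ] gap 21.9
q [ 0.49  0.22 -0.42  1.9   0.1   1.05 -1.4 ]  shift [-0.    -0.006 -0.   ] turn [ 0. -0.  0.]
```

Flange seated (upward force at TCP 98.7 as at pickup). Opening gently, then rising.

step_arm(
  targets=[
    [0.75,0,0,0,0,0,0],
    [0.6,0,0,0,0,0,0],
    [0.3,0,0,0,0,0,0],
    [0,0,0,0,0,0,0],
    [0,0,0,0,0,0,0],
    [0,0,0,0,0,0,0],
    [0,0,0,0,0,0,0],
  ],
)

```text
time: 19.62
tcp_pos: [526.8, -82.4, 98.1]
orientation: [0.0, 0.997, 0.073, 0.0]
wrist_force: [0.2, -0.4, -0.7]
finger_gap: 85.6
```

step_arm(
  targets=[
    [0,0,0,-0.2,0,0,0],
    [0,0,0,-0.5,0,0,0],
    [0,0,0,-1,0,0,0],
    [0,0,0,-1,0,0,0],
  ],
)

```text
time: 20.12
tcp_pos: [529.4, -82.6, 182.8]
orientation: [0.001, 0.997, 0.073, 0.004]
wrist_force: [-0.9, -0.2, -0.3]
finger_gap: 85.4
```

step_arm(
  targets=[
    [0,0,0,-0.5,0,0,0],
    [0,0,0,-1,0,0,0],
    [0,0,0,-1,0,0,0],
  ],
)

```text
time: 20.5
tcp_pos: [528.5, -82.4, 261.8]
orientation: [0.001, 0.997, 0.073, 0.003]
wrist_force: [-0.5, -0.1, 0.1]
finger_gap: 85.8
```

step_arm(
  targets=[
    [0,0,0.5,0,0,0,0],
    [0,0,1,0,0,0,0],
    [0,0,1,0,0,0,0],
  ],
)

```text
time: 20.88
tcp_pos: [537.2, -165.7, 256.5]
orientation: [0.0, 0.998, 0.07, -0.001]
wrist_force: [-0.6, -0.1, -0.6]
finger_gap: 85.4
```

step_arm(
  targets=[
    [0,0,0.5,0,0,0,0],
    [0,0,1,0,0,0,0],
    [0,0,1,0,0,0,0],
    [0,0,1,0,0,0,0],
  ],
)

```text
time: 21.38
tcp_pos: [550.0, -239.1, 257.3]
orientation: [-0.001, 0.997, 0.074, -0.0]
wrist_force: [0.8, 0.2, -1.1]
finger_gap: 85.6
```

```bash
python3 - <<'E'
from m import *
go(526.8,-82,98.7)
s=viewer.get_image("scene"); t=viewer.get_image("top")
print("clip",clip(s)); n=lambda x,y:(150+x/7-.43,155+y/7-.43)
print(edge(t,"top",n(365,238),n(510,223),41,2.5),edge(t,"top",n(20,460),n(405,410),35,2.5))
# driver: compare with start image in the scene view around the handle
a=np.load("pics/scene0.npy").astype(int)
for nm,i in(("start",a),("now",s.astype(int))):
    w=(i.sum(2)>560)&(np.ptp(i,axis=2)<40); 
    for lab,(x,y,ww,h) in {"cap":(322,142,18,10),"flange":(318,170,24,12)}.items():
        v,u=np.nonzero(w[y:y+h,x:x+ww]); print(nm,lab,len(u),u.mean()+x if len(u) else None,v.mean()+y if len(u) else None)
cv2.imwrite("pics/end.png",crop(s,290,120,80,75,8))
E
```

```text
t 21.38 tcp [ 550.  -239.1  257.3] yaw -1.423 tilt 0.12 F [ 0.8  0.2 -1.1] M [0.04 0.   0.04] gap 85.6
q [ 0.64  0.22 -0.32  1.55  0.07  1.38 -1.11]  shift [ 0.004 -1.981  1.987] turn [-0.002  0.001  0.   ]
clip (72, [1.706, 1.712, 1.709, 1.687], 1.699)
(1.721, -8.9) (1.704, 52.3)
start cap 17 330.05882352941177 148.11764705882354
start flange 15 328.2 176.06666666666666
now cap 17 329.6470588235294 147.94117647058823
now flange 16 325.375 175.125
```

```bash
python3 - <<'E'
from cell import env
print(env.close_job())
E
```

```text
the job is handed in; nothing more can be done
None
```

The job is done and handed in at about 21 s. The driver dropped into the slot, turned the clip over the panel, and is back in its hole with the gripper open and clear.

**Slot:** I read the slot's direction from the top picture, so the blade went in without a search. It reached the floor (tip at about 44.3 mm, nominal 44.5 mm) with only about 5 N of contact force.

**Clip:** It turned clockwise by about 0.89 rad. Its far edge measured 1.721 rad against 1.70–1.72 rad for the holder and panel. Its near edge read 1.751, but that line was less reliable. I take it as straight to within about 0.02–0.03 rad, and it did not move after the driver came out.

**Driver:** The flange seated at the same height as at pickup. The handle cap is within 0.5 px of where it started, so it stands upright. I checked this by numbers only, because the picture limit had been reached.

**What disagreed:**
- **Look-alikes:** The blue and both green look-alikes fell over early in the run. I think they toppled by themselves: two were already missing from their places in the 3.1 s crop, and the arm had been nowhere near any of them. I left them where they lay.
- **Panel edge:** The panel's near edge read 52.3 mm from the screw's axis at the end, against 50.4 mm earlier. Nothing touched the panel between the two readings, so I put it down to a change of shadow, but I did not check further.

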